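# Nest a filter crucible in its tapered sleeve on the filter station

### The job

Set up the filter station: put the middle-sized of the three tapered sleeves into the station's tapered cup, narrow end down, and once it sits there by itself, put the steel crucible upright into that sleeve. Keep both upright and nest them loosely: lower each gently, let go and let it settle level under its own weight, never pressing or dropping it in, so that the tapers do not jam. Leave the other two sleeves and the two bottles and the tip box where they are.

Things in the scene. Friction and masses are not known exactly. Their poses are not given: they have to be found in the camera images.
- station: Filter station, standing firm on the bench: grey base plate 120 x 110 x 16 mm with an upright metal pillar of 66 mm diameter whose top, 95 mm above the bench, is an open tapered cup. A 12 mm hose barb sticks out of the pillar 60 mm up, to 54 mm from its axis along the station's +x. Origin: centre of the underside of the plate; z up.
- cup_mouth (a point): Centre of the cup's mouth, in the plane of its rim, 95 mm above the bench. The cup is 50 mm wide at the rim and narrows by 1 mm of diameter every 2 mm of depth, to 28 mm at 44 mm depth (closed there); rim wall 8 mm. z up.
- sleeve_mid: Dark rubber tapered ring, open through, standing wide end up, round about z. 46 mm tall: outside a cone from 41 mm diameter (bottom) to 56 mm at height 30, then a straight band of 58 mm diameter to the top. Bore 45 mm at the top, 22 at the bottom. Middle-sized, fits the cup: nested loosely, its underside lies about 18 mm below the rim and its band starts about 12 mm above it. About 60 g, slippery. Origin: centre of underside; z up.
- sleeve_mid_mouth (a point): Centre of the top rim plane of the middle sleeve, 46 mm above its underside; z along the sleeve's axis, up.
- sleeve_small: Dark rubber tapered ring, open through, standing wide end up, round about z. 46 mm tall: outside a cone from 29 mm diameter (bottom) to 44 mm at height 30, then a straight band of 46 mm diameter to the top. The smallest of the three; too small for the cup (it would sink in). Origin: centre of underside; z up.
- sleeve_large: Dark rubber tapered ring, open through, standing wide end up, round about z. 46 mm tall: outside a cone from 53 mm diameter (bottom) to 68 mm at height 30, then a straight band of 70 mm diameter to the top. The largest of the three; too large for the cup (it would not go in). Origin: centre of underside; z up.
- crucible: Tapered cup of bare steel on a flat foot, upright, round about z. 58 mm tall: outside a cone from 30 mm diameter at the foot to 51 mm at height 42, then a straight 51 mm band to the top. Nested loosely in the middle sleeve, its foot lies about 30 mm below the sleeve's top rim and its band starts about 12 mm above it. About 70 g, slippery. Origin: centre of the foot's underside; z up.
- bottle_amber: Brown bottle with black cap, 58 mm diameter, 116 mm tall, a bystander. Origin: centre of its underside.
- tip_box: Pipette-tip box with clear lid, 76 x 118 x 68 mm, a bystander. Origin: centre of its underside.
- bottle_white: White bottle with blue cap, 54 mm diameter, 106 mm tall, a bystander. Origin: centre of its underside.
Not all that is in view belongs to the job. Leave any red or yellow look-alike of the sleeve_mid alone.

How it is judged:
By the outcome, as a careful person would: the job done as asked, in the order asked, and still so for the second after the job is handed in, with the robot touching nothing.
It also fails if it takes over 72 s, if anything falls off the work surface, if the arm or the gripper's body presses on something with over 40 N, if the wrist force passes 120 N, or if a joint passes its speed limit or range.

### The arm

A 6-joint arm with a two-finger parallel gripper is mounted at the origin on a cart in front of the work surface, level with it; the furniture and walls round the work are solid. World frame = base frame: x ahead of the robot, y to its left, z up, the work surface at z = 0. Lengths are in m, angles in degrees, forces in N, time in s.
With the tool pointing down it reaches from about 0.4 to 0.825 m from the base axis. Payload 7 kg.
Tool frame: the origin (TCP) lies midway between the tips of the shut fingers; the grasp point (between the pads) lies 19 mm behind it; y points along the fingers, z is the direction in which the jaws open and shut, and the axes are right-handed (so a half turn about y gives the same grasp; the last joint's range is limited). The gripper opens to 88 mm and grips with 3 to 60 N. Pads are 19 mm wide; open, the fingers measure 130 mm over their backs; the gripper's body (78 mm by 193 mm) begins 47 mm behind the grasp point.
Start: joints at [-50.816, 20.546, 0.682, 0, -70.136, -16.507], TCP at [0.26, -0.623, 0.227] pointing down, gripper open.
Joint ranges: [-176.03, 176.03], [-82.01, 121.73], [-58.28, 71.71], [-173.87, 95.51], [-174.79, -0.11], [-173.66, 173.66]. Speed limits (degrees/s): [136.94, 136.94, 172.46, 180, 180, 180].

### API

Orientations are given as [roll, pitch, yaw] about the fixed x, y, z axes, in that order (R = Rz(yaw) Ry(pitch) Rx(roll)).
In Python, from plant import ctrl gives the robot as it stands.
- The arm moves only by the tool step_arm, never from a script. Its argument "rows" is a list that holds one entry, the list of rows, each a list of 7 numbers: the gripper command: -1 is shut, 1 is fully open, values between are in proportion, then the shift along the world's x, y, z in cm, then the turn, a rotation vector about the world's x, y, z in degrees. In form: [[[fingers, tx, ty, tz, rx, ry, rz], ...]]. A call has 1 to 12 rows; each row shifts and turns the commanded pose from where the row before left it; what a row does not reach is not made up. A row lasts 1/8 s, in which the tool goes at most 62.5 mm and 10.7 degrees, less where a joint would pass 70% of its speed; a pose out of reach is approached as far as the arm can. A call is refused whole if a number of a shift passes 6.25 or a number of a turn 10.7, either way. A call with a gripper value outside its range is refused whole. The fingers move at their own pace and stop on an object; the grip force is fixed at half the most. Time passes only in rows, so rows that do not move let the fingers close. It gives the time, the measured TCP pose, the force and the opening at its end, in the units of the state.
- ctrl.get_obs(): the state, without advancing time (a new reading comes with each control period).
- ctrl.snapshot(name): name is "side" or "top"; returns the picture (420x560x3 uint8, blue, green, red); there is no depth.
- ctrl.camera_params(name): a dict with "vertical_fov" (degrees; the focal length in pixels is half the picture's height over the tangent of half this angle, whatever the lens; pixels are square), "cx", "cy" (the principal point, pixels), "rvec" (rotation vector, rad) and "tvec" (3), from world to camera coordinates, as OpenCV has them. Camera axes: x right, y down, z forward; pixel columns grow to the right and rows downward; lengths in m; the calibration is good to about 2 mm. A picture is of the moment at which its call begins. camera_params takes no time and is no camera call.
- ctrl.close_job(): hands the job in, once; it reports no verdict.
The state is a dict: "clock": time; "joint_pos": joint angles; "qvel": joint speeds; "tau": joint torques, N m; "tool_pos": TCP position; "orientation": TCP orientation; "force": force on the tool from outside, world axes, zero at the start; "moment": the same for the moment, N m; "opening": finger opening in m.
Only numpy, scipy, OpenCV 4.12 (cv2) and the standard library are available. Lean on these libraries where they do the work, as an engineer would, in place of code of your own. Each camera call takes 0.05 s, during which the arm holds its last target. There are 200 camera calls.

## Working session

There is one attempt and no reset: what is moved stays moved. The work goes in short steps, Python scripts to look and compute and a tool call to move; the robot and the scene stay as the last step left them, time stands still between calls to the robot, and variables do not carry over. Pictures are saved under pics/ and viewed, about 8 in all and at most 12, crops included, and the job is handed in when it is done.

Besides the shell and the picture viewer there is one more tool, called after "Emit:" in YAML: its name, and indented under it one key for each argument. step_arm: Moves the arm, as the interface text tells. Its arguments: {"type":"object","properties":{"rows":{"type":"array"}},"required":["rows"]}

```bash
mkdir -p pics
cat > h.py <<'E'
import numpy as np, cv2
from plant import ctrl
def cam(n):
    p=ctrl.camera_params(n); R=cv2.Rodrigues(np.array(p["rvec"],float))[0]; t=np.array(p["tvec"],float).ravel()
    f=210/np.tan(np.radians(p["vertical_fov"])/2); return R,t,f,p["cx"],p["cy"]
def ray(n,u,v):
    R,t,f,cx,cy=cam(n); return -R.T@t, R.T@np.array([(u-cx)/f,(v-cy)/f,1])
def onplane(n,u,v,z):
    o,d=ray(n,u,v); return o+d*(z-o[2])/d[2]
def proj(n,P):
    R,t,f,cx,cy=cam(n); c=R@np.array(P,float)+t; return np.array([cx+f*c[0]/c[2],cy+f*c[1]/c[2]])
E
python3 - <<'E'
from h import *
for n in("side","top"):
    cv2.imwrite(f"pics/{n}0.png",ctrl.snapshot(n)); p=ctrl.camera_params(n); print(p, ray(n,280,210))
o=ctrl.get_obs(); print(o)
E
```

```text
{'vertical_fov': 48.99031779129437, 'cx': 285.9800085776932, 'cy': 206.67338013199998, 'rvec': array([ 2.34212016,  0.11331118, -0.05966466]), 'tvec': array([-0.55579359, -0.12365769,  1.44655428])} (array([ 0.67324403, -1.05941909,  0.91710996]), array([-0.09013355,  0.70507115, -0.70354178]))
{'vertical_fov': 57.10980458165675, 'cx': 276.53426159457325, 'cy': 208.65246397905548, 'rvec': array([ 2.14293515, -2.20668265,  0.08543267]), 'tvec': array([-0.19523232,  0.58741238,  1.31073395])} (array([ 0.46823693, -0.21911929,  1.35422796]), array([ 0.0810638 , -0.00381266, -0.9967482 ]))
{'clock': 0.1, 'joint_pos': array([-5.08152438e+01,  2.05854496e+01,  6.42069724e-01, -1.70972771e-02,
       -7.01370519e+01, -1.65063459e+01]), 'qvel': array([ 0.00111645, -0.11074481,  0.13205737, -0.01194827, -0.04390611,
        0.01540542]), 'tau': array([-1.30785924e-03, -5.84163344e+01,  2.93750417e+01,  7.01565877e+00,
        1.01567965e-02, -6.07042148e-05]), 'tool_pos': array([ 0.26006157, -0.6224383 ,  0.22576278]), 'orientation': array([-8.99183158e+01,  7.44301340e-03,  2.26725952e+01]), 'force': array([ 1.00217649e-01, -3.70218228e-04,  5.09616349e-01]), 'moment': array([ 0.00164895,  0.03277944, -0.00042785]), 'opening': 0.08776277322241051}
```

View pics/top0.png

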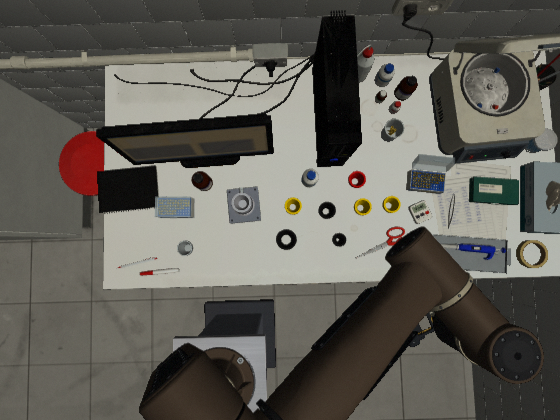

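View pics/side0.png

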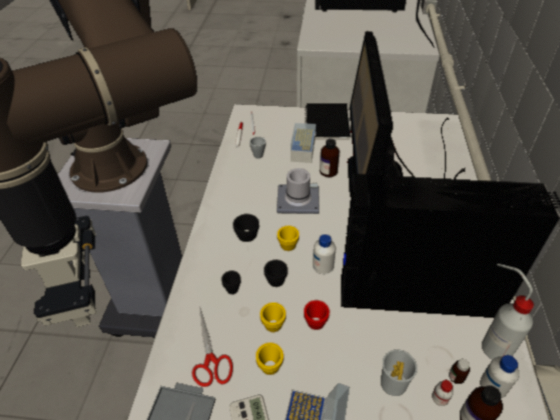

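The top view shows the dark sleeves at (286,240) large, (327,210) middle and (339,240) small. The crucible is at (185,247) and the station at (243,203). The red and yellow rings are decoys.

```bash
cat >> h.py <<'E'
def blob(img,u,v,mask,r=22):
    m=np.zeros_like(mask); m[max(0,v-r):v+r,max(0,u-r):u+r]=mask[max(0,v-r):v+r,max(0,u-r):u+r]
    cs,_=cv2.findContours(m,cv2.RETR_EXTERNAL,cv2.CHAIN_APPROX_NONE); return max(cs,key=cv2.contourArea)
E
python3 - <<'E'
from h import *
for n,pts in(("top",dict(large=(286,240),mid=(327,210),small=(339,240))),("side",dict(large=(246,229),mid=(276,272),small=(231,282)))):
    im=cv2.imread(f"pics/{n}0.png"); dark=(im.max(2)<90).astype(np.uint8)*255
    for k,(u,v) in pts.items():
        c=blob(im,u,v,dark); P=np.array([onplane(n,*p,.046)[:2] for p in c[:,0].astype(float)])
        (x,y),r=cv2.minEnclosingCircle(P.astype(np.float32)); print(n,k,cv2.boundingRect(c),"c@.046",x,y,"d",2*r)
im=cv2.imread("pics/top0.png")
a=cv2.resize(im[165:265,160:260],None,fx=4,fy=4,interpolation=cv2.INTER_CUBIC)
s=cv2.imread("pics/side0.png");b=cv2.resize(s[130:230,240:340],None,fx=4,fy=4,interpolation=cv2.INTER_CUBIC)
cv2.imwrite("pics/crop.png",np.hstack([a,b]))
for k,(u,v,z) in dict(cup=(243,202,.095),cruc=(185,246,.058),yellow=(292,205,.046),tip=(174,206,.068),amber=(202,180,.116),white=(311,176,.106)).items(): print(k,onplane("top",u,v,z))
E
```

```text
top large (276, 229, 21, 21) c@.046 0.4753853380680084 -0.240914449095726 d 0.0699489563703537
top mid (318, 202, 18, 17) c@.046 0.5702263116836548 -0.3819930851459503 d 0.059602040797472
top small (332, 233, 14, 14) c@.046 0.46908026933670044 -0.41933727264404297 d 0.046961672604084015
side large (233, 214, 26, 28) c@.046 0.4806448519229889 -0.2571226954460144 d 0.09742893278598785
side mid (264, 260, 24, 27) c@.046 0.5731643438339233 -0.396349161863327 d 0.07842062413692474
side small (222, 271, 19, 23) c@.046 0.47408902645111084 -0.43223971128463745 d 0.06586116552352905
cup [ 0.60057293 -0.10334405  0.095     ]
cruc [0.46214079 0.09759428 0.058     ]
yellow [ 0.5904932  -0.26546182  0.046     ]
tip [0.59682059 0.13090919 0.068     ]
amber [0.67407973 0.02627572 0.116     ]
white [ 0.67817362 -0.32845938  0.106     ]
```

View pics/crop.png

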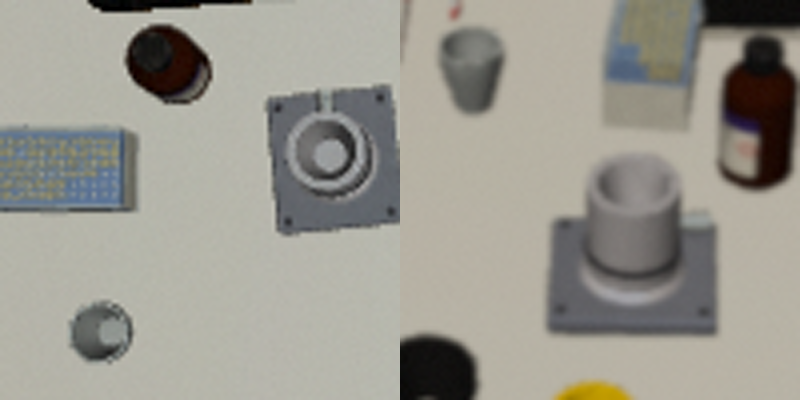

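The crop puts the cup rim centre at top pixel (241.2,202.9) and the crucible rim centre at (184.9,247.4). Next I triangulate with the side view.

```bash
cat >> h.py <<'E'
def tri(a,b):
    (o1,d1),(o2,d2)=ray("top",*a),ray("side",*b); A=np.array([d1,-d2]).T
    s=np.linalg.lstsq(A,o2-o1,rcond=None)[0]; p,q=o1+s[0]*d1,o2+s[1]*d2; return (p+q)/2,np.linalg.norm(p-q)
E
python3 - <<'E'
from h import *
for k,a,b,z in(("cup",(241.2,202.9),(297.9,175.4),.095),("cruc",(184.9,247.4),(257.4,140.6),.058),("mid",(327,210),(275.5,268.5),.046)):
    print(k,tri(a,b),onplane("top",*a,z),onplane("side",*b,z))
print(onplane("side",324,266,0.01),"white bottle base front")
E
```

```text
cup (array([ 0.59995646, -0.09692378,  0.09443177]), np.float64(0.004276218716632772)) [ 0.59778113 -0.09737179  0.095     ] [ 0.60207502 -0.09692661  0.095     ]
cruc (array([0.45861724, 0.09745053, 0.06116467]), np.float64(0.0022709305556018276)) [0.45748301 0.09797108 0.058     ] [0.4589237  0.10203775 0.058     ]
mid (array([ 0.57125068, -0.38361681,  0.04502612]), np.float64(0.0025894043244668874)) [ 0.56990564 -0.38375729  0.046     ] [ 0.57262014 -0.38405101  0.046     ]
[ 0.68768708 -0.33709293  0.01      ] white bottle base front
```

Emit:
step_arm:
  rows:
    - [[1, 3.9, 3, -1.3, 0, 0, 0], [1, 3.9, 3, -1.3, 0, 0, 0], [1, 3.9, 3, -1.3, 0, 0, 0], [1, 3.9, 3, -1.3, 0, 0, 0], [1, 3.9, 3, -1.3, 0, 0, 0], [1, 3.9, 3, -1.3, 0, 0, 0], [1, 3.9, 3, -1.3, 0, 0, 0], [1, 3.8, 3, -1.3, 0, 0, 0], [1, 0, 0, 0, 0, 0, 0], [1, 0, 0, 0, 0, 0, 0]]

```text
clock: 1.35
tool_pos: [0.571, -0.3825, 0.1221]
orientation: [-90.0, 0.0, 22.7]
force: [0.3, 0.0, -0.5]
opening: 0.0877
```

Emit:
step_arm:
  rows:
    - [[1, 0, 0, -2.5, 0, 0, 0], [1, 0, 0, -2.5, 0, 0, 0], [1, 0, 0, -2, 0, 0, 0], [1, 0, 0, -1.5, 0, 0, 0], [1, 0, 0, -1.3, 0, 0, 0], [1, 0, 0, 0, 0, 0, 0]]

```text
clock: 2.1
tool_pos: [0.5705, -0.3829, 0.0237]
orientation: [-89.9, 0.1, 22.6]
force: [0.0, -0.3, -0.6]
opening: 0.0877
```

Run:
```python
from h import *
t,s=ctrl.snapshot("top"),ctrl.snapshot("side"); o=ctrl.get_obs(); print(o["tool_pos"],o["force"])
f=lambda im,u,v:cv2.resize(im[v-50:v+50,u-50:u+50],None,fx=4,fy=4,interpolation=cv2.INTER_CUBIC)
cv2.imwrite("pics/g1.png",np.hstack([f(t,327,210),f(s,276,265)]))
```

```text
[ 0.57148009 -0.3830994   0.02504164] [0.34663652 0.51067643 0.63778719]
```

View pics/g1.png

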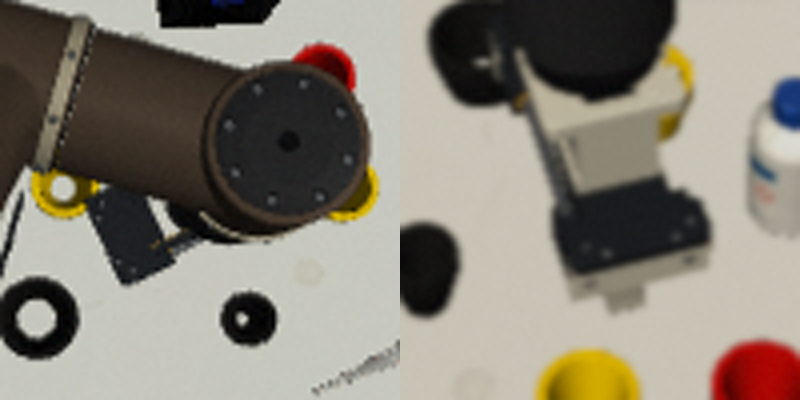

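The arm hides the sleeve in both views, but the gripper is clear of its neighbours, so I close it.

Emit:
step_arm:
  rows:
    - [[-1, 0, 0, 0, 0, 0, 0], [-1, 0, 0, 0, 0, 0, 0], [-1, 0, 0, 0, 0, 0, 0], [-1, 0, 0, 0, 0, 0, 0], [-1, 0, 0, 0, 0, 0, 0], [-1, 0, 0, 0, 0, 0, 0]]

```text
clock: 2.95
tool_pos: [0.5714, -0.3828, 0.0248]
orientation: [-90.0, -0.0, 22.7]
force: [-0.4, 0.8, 2.8]
opening: 0.0573
```

Emit:
step_arm:
  rows:
    - [[-1, 0, 0, 0.5, 0, 0, 0], [-1, 0, 0, 1.5, 0, 0, 0], [-1, 0, 0, 3, 0, 0, 0], [-1, 0, 0, 4, 0, 0, 0], [-1, 0, 0, 4, 0, 0, 0], [-1, 0, 0, 1.5, 0, 0, 0], [-1, 0, 0, 0, 0, 0, 0]]

```text
clock: 3.82
tool_pos: [0.5717, -0.383, 0.1712]
orientation: [-90.1, -0.1, 22.7]
force: [0.7, 0.5, -1.5]
opening: 0.0571
```

Emit:
step_arm:
  rows:
    - [[-1, 0.2, 2, 0, 0, 0, 0], [-1, 0.3, 3.5, 0, 0, 0, 0], [-1, 0.4, 4, 0, 0, 0, 0], [-1, 0.5, 4, 0, 0, 0, 0], [-1, 0.4, 4, 0, 0, 0, 0], [-1, 0.4, 4, 0, 0, 0, 0], [-1, 0.3, 3.5, 0, 0, 0, 0], [-1, 0.2, 2.5, 0, 0, 0, 0], [-1, 0.1, 1.1, 0, 0, 0, 0], [-1, 0, 0, 0, 0, 0, 0], [-1, 0, 0, 0, 0, 0, 0]]

```text
clock: 5.2
tool_pos: [0.5989, -0.0973, 0.1691]
orientation: [-90.0, 0.0, 22.7]
force: [-0.2, 0.2, -0.5]
opening: 0.0573
```

Run:
```python
from h import *
t,s=ctrl.snapshot("top"),ctrl.snapshot("side"); o=ctrl.get_obs(); print(o["tool_pos"],o["force"],o["opening"])
p=proj("side",o["tool_pos"]); print(p, proj("side",(.6,-.097,.095)))
f=lambda im,u,v:cv2.resize(im[v-50:v+50,u-50:u+50],None,fx=6,fy=6,interpolation=cv2.INTER_CUBIC)
cv2.imwrite("pics/p1.png",f(s,298,175)); cv2.imwrite("pics/p1t.png",t); cv2.imwrite("pics/p1s.png",s)
```

```text
[ 0.5989914  -0.09757215  0.16933793] [-0.5454541  0.3058647 -0.8804463] 0.05726240834783494
[296.97726876 153.92743592] [297.14383738 175.37304694]
```

View pics/p1.png

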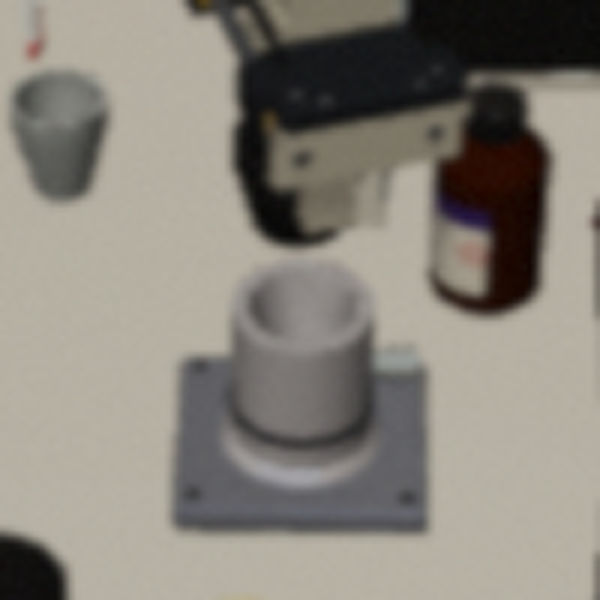

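The side crop shows the sleeve bottom around x≈297 above the cup rim centre at x≈303. That agrees with triangulation, which asks for about +1 mm in x and y. I'll correct and lower to 8 mm above the nest.

Emit:
step_arm:
  rows:
    - [[-1, 0.1, 0.1, -1.5, 0, 0, 0], [-1, 0, 0, -1.5, 0, 0, 0], [-1, 0, 0, -1.2, 0, 0, 0], [-1, 0, 0, -0.8, 0, 0, 0], [-1, 0, 0, -0.6, 0, 0, 0], [-1, 0, 0, -0.4, 0, 0, 0], [-1, 0, 0, 0, 0, 0, 0], [-1, 0, 0, 0, 0, 0, 0]]

```text
clock: 6.3
tool_pos: [0.6005, -0.0958, 0.11]
orientation: [-90.0, -0.0, 22.7]
force: [0.7, -0.4, -0.8]
opening: 0.0571
```

Run:
```python
from h import *
t,s=ctrl.snapshot("top"),ctrl.snapshot("side"); o=ctrl.get_obs(); print(o["tool_pos"],o["force"],o["moment"],o["opening"])
f=lambda im,u,v:cv2.resize(im[v-30:v+30,u-30:u+30],None,fx=9,fy=9,interpolation=cv2.INTER_CUBIC)
cv2.imwrite("pics/p2.png",f(s,298,175))
b=o["tool_pos"]-[0,0,.0245]
for P in(b,b+[0,0,.03]): print(P,(proj("side",P)-[268,145])*9+4)
```

```text
[ 0.6004239  -0.09577866  0.10993009] [-0.32932594  0.30299713 -0.28790305] [0.02539354 0.01314372 0.01637795] 0.05722693581367678
[ 0.6004239  -0.09577866  0.08543009] [267.74463144 298.67074503]
[ 0.6004239  -0.09577866  0.11543009] [268.59139486 223.13606128]
```

View pics/p2.png

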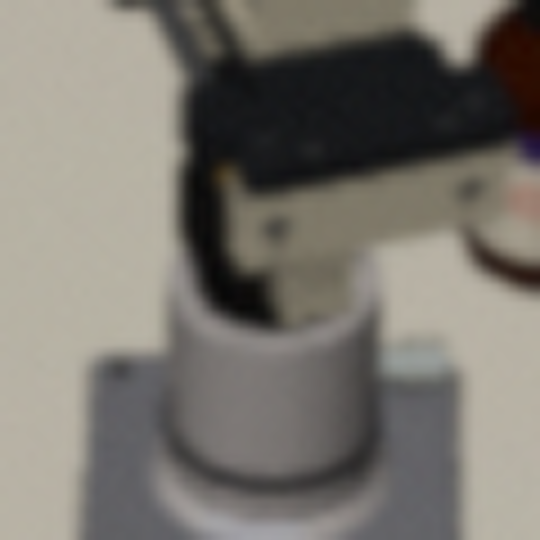

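The sleeve's lower end is inside the cup rim with no contact force. I'll lower on in small steps.

Emit:
step_arm:
  rows:
    - [[-1, 0, 0, -0.2, 0, 0, 0], [-1, 0, 0, -0.1, 0, 0, 0], [-1, 0, 0, 0, 0, 0, 0]]

```text
clock: 6.78
tool_pos: [0.6002, -0.0958, 0.1065]
orientation: [-90.0, 0.0, 22.7]
force: [-0.3, 0.6, -0.1]
opening: 0.0573
```

Emit:
step_arm:
  rows:
    - [[-1, 0, 0, -0.1, 0, 0, 0], [-1, 0, 0, -0.1, 0, 0, 0], [-1, 0, 0, 0, 0, 0, 0]]

```text
clock: 7.15
tool_pos: [0.6005, -0.096, 0.1047]
orientation: [-90.0, -0.0, 22.7]
force: [0.9, -1.8, -0.4]
opening: 0.0572
```

A −y force is appearing, so the sleeve touches the +y side. I'll shift −0.8 mm in y and go on down.

Emit:
step_arm:
  rows:
    - [[-1, 0.02, -0.08, 0, 0, 0, 0], [-1, 0, 0, 0, 0, 0, 0]]

```text
clock: 7.4
tool_pos: [0.6005, -0.0965, 0.1046]
orientation: [-90.0, -0.0, 22.7]
force: [1.0, -0.4, -0.3]
opening: 0.0572
```

Emit:
step_arm:
  rows:
    - [[-1, 0, 0, -0.1, 0, 0, 0], [-1, 0, 0, 0, 0, 0, 0]]

```text
clock: 7.65
tool_pos: [0.6007, -0.0965, 0.1036]
orientation: [-90.0, -0.0, 22.7]
force: [2.1, 0.2, -0.2]
opening: 0.057
```

Run:
```python
from h import *
r=[]
for i in range(4): ctrl.snapshot("side"); o=ctrl.get_obs(); r.append(np.r_[o["tool_pos"]*1000,o["force"]])
print(np.round(np.mean(r,0),2))
```

```text
[ 6.0065e+02 -9.6520e+01  1.0362e+02  1.8700e+00  4.6000e-01 -2.0000e-01]
```

Emit:
step_arm:
  rows:
    - [[-1, 0.07, 0.01, 0, 0, 0, 0], [-1, 0, 0, 0, 0, 0, 0]]

```text
clock: 8.1
tool_pos: [0.6008, -0.0965, 0.1034]
orientation: [-90.0, 0.0, 22.7]
force: [1.2, 0.1, -0.2]
opening: 0.0572
```

Emit:
step_arm:
  rows:
    - [[-1, 0, 0, -0.1, 0, 0, 0], [-1, 0, 0, 0, 0, 0, 0]]

```text
clock: 8.35
tool_pos: [0.6011, -0.0966, 0.1025]
orientation: [-90.0, 0.0, 22.7]
force: [1.6, 0.6, 0.1]
opening: 0.0572
```

Run:
```python
from h import *
r=[]
for i in range(4): ctrl.snapshot("side"); o=ctrl.get_obs(); r.append(np.r_[o["tool_pos"]*1000,o["force"]])
print(np.round(np.mean(r,0),2))
```

```text
[ 6.0109e+02 -9.6590e+01  1.0252e+02  1.2200e+00 -9.8000e-01 -1.4000e-01]
```

Emit:
step_arm:
  rows:
    - [[-1, 0.06, 0, 0, 0, 0, 0], [-1, 0, 0, 0, 0, 0, 0], [0.4, 0, 0, 0, 0, 0, 0], [0.4, 0, 0, 0, 0, 0, 0], [0.6, 0, 0, 0, 0, 0, 0], [1, 0, 0, 0, 0, 0, 0], [1, 0, 0, 0, 0, 0, 0], [1, 0, 0, 0, 0, 0, 0]]

```text
clock: 9.55
tool_pos: [0.6017, -0.0965, 0.1026]
orientation: [-90.0, 0.0, 22.7]
force: [-0.7, 1.0, -0.0]
opening: 0.0867
```

Emit:
step_arm:
  rows:
    - [[1, 0, 0, 0.5, 0, 0, 0], [1, 0, 0, 2, 0, 0, 0], [1, 0, 0, 4, 0, 0, 0], [1, 0, 0, 4, 0, 0, 0], [1, -2, 4, 0, 0, 0, 0], [1, -2, 4, 0, 0, 0, 0], [1, -2.5, 4, 0, 0, 0, 0], [1, -2.5, 4, 0, 0, 0, 0], [1, -2.5, 3, 0, 0, 0, 0], [1, -2.7, 0.4, 0, 0, 0, 0], [1, 0, 0, 0, 0, 0, 0]]

```text
clock: 10.92
tool_pos: [0.4585, 0.098, 0.2084]
orientation: [-90.0, -0.1, 22.8]
force: [0.3, 0.2, 0.4]
opening: 0.0874
```

Run:
```python
from h import *
t,s=ctrl.snapshot("top"),ctrl.snapshot("side"); o=ctrl.get_obs(); print(o["tool_pos"],o["force"],o["opening"])
f=lambda im,u,v:cv2.resize(im[v-35:v+35,u-35:u+35],None,fx=6,fy=6,interpolation=cv2.INTER_CUBIC)
cv2.imwrite("pics/s2.png",np.hstack([f(s,298,175),f(t,241,203)])); cv2.imwrite("pics/s2t.png",t); cv2.imwrite("pics/s2s.png",s)
```

```text
[0.46010958 0.09771742 0.20826142] [-0.01180591 -0.35768584  0.09214578] 0.08761230934055335
```

View pics/s2.png

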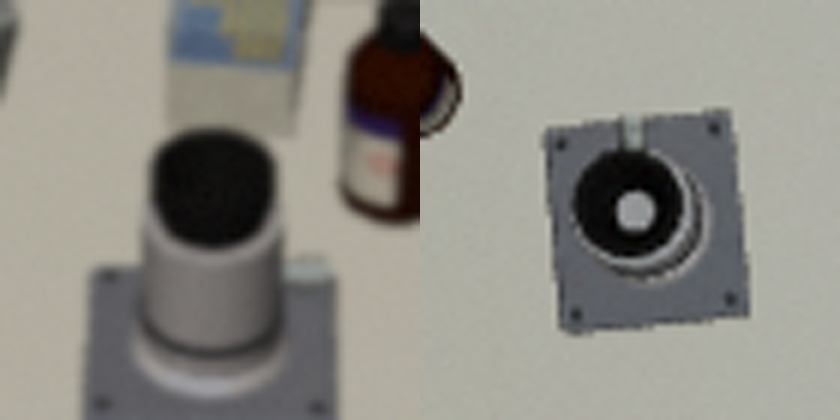

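The sleeve sits in the cup, its dark mouth at about (240.4,201.4) in the top picture and concentric with the pillar in the side view. I'll check that it is level by numbers before fetching the crucible.

Run:
```python
from h import *
for n,u,v in(("top",240,202),("side",298,165)):
    im=cv2.imread(f"pics/s2{n[0]}.png"); c=blob(im,u,v,(im.max(2)<80).astype(np.uint8)*255,16)
    e=cv2.fitEllipse(cv2.convexHull(c)); print(n,cv2.boundingRect(c),e)
    P=np.array([onplane(n,*p,.123)[:2] for p in c[:,0].astype(float)],np.float32); print(cv2.minEnclosingCircle(P))
    w=[.6015,-.0967]; 
    for z in(.107,.123):
        q=[proj(n,(w[0]+.029*np.cos(a),w[1]+.029*np.sin(a),z)) for a in np.linspace(0,6.28,60)]; print(z,np.min(q,0),np.max(q,0))
```

```text
top (231, 189, 19, 22) ((239.976806640625, 200.60769653320312), (17.809518814086914, 20.683164596557617), 177.24374389648438)
((0.6056300401687622, -0.09763538837432861), 0.03472427278757095)
0.107 [231.70180472 192.54834662] [249.51929987 210.28913777]
0.123 [231.08724329 191.92055974] [249.13394221 209.88763716]
side (288, 162, 21, 19) ((298.11444091796875, 170.8020782470703), (20.70988655090332, 20.93140983581543), 117.52057647705078)
((0.6035056114196777, -0.11078249663114548), 0.04001980647444725)
0.107 [287.11044925 165.23332545] [308.37762571 178.94847226]
0.123 [287.06940691 160.69882195] [308.52743789 174.38549817]
```

The sleeve matches a level, centred sleeve: 18.5×18.5 px mouth, and bore parallax (6.5,8) against (9,8) predicted. Now the crucible.

Emit:
step_arm:
  rows:
    - [[1, 0.05, 0, -4, 0, 0, 0], [1, 0, 0, -4, 0, 0, 0], [1, 0, 0, -3, 0, 0, 0], [1, 0, 0, -3, 0, 0, 0], [1, 0, 0, -2, 0, 0, 0], [1, 0, 0, -1.3, 0, 0, 0], [1, 0, 0, 0, 0, 0, 0], [1, 0, 0, 0, 0, 0, 0]]

```text
clock: 12.02
tool_pos: [0.4609, 0.0977, 0.0351]
orientation: [-90.0, -0.1, 22.7]
force: [0.2, -0.8, 0.1]
opening: 0.0876
```

Emit:
step_arm:
  rows:
    - [[-1, 0, 0, 0, 0, 0, 0], [-1, 0, 0, 0, 0, 0, 0], [-1, 0, 0, 0, 0, 0, 0], [-1, 0, 0, 0, 0, 0, 0], [-1, 0, 0, 0, 0, 0, 0], [-1, 0, 0, 0, 0, 0, 0], [-1, 0, 0, 0, 0, 0, 0]]

```text
clock: 12.9
tool_pos: [0.4603, 0.0975, 0.0346]
orientation: [-90.0, -0.0, 22.7]
force: [-0.2, 0.0, 0.8]
opening: 0.0498
```

Emit:
step_arm:
  rows:
    - [[-1, 0, 0, 0.5, 0, 0, 0], [-1, 0, 0, 1.5, 0, 0, 0], [-1, 0, 0, 3, 0, 0, 0], [-1, 0, 0, 4, 0, 0, 0], [-1, 0, 0, 4, 0, 0, 0], [-1, 0, 0, 2, 0, 0, 0], [-1, 0, 0, 1, 0, 0, 0], [-1, 0, 0, 0, 0, 0, 0]]

```text
clock: 13.9
tool_pos: [0.4602, 0.0975, 0.1947]
orientation: [-90.0, -0.0, 22.7]
force: [0.1, -0.6, -0.5]
opening: 0.0499
```

Emit:
step_arm:
  rows:
    - [[-1, 1, -1.4, 0, 0, 0, 0], [-1, 2, -2.8, 0, 0, 0, 0], [-1, 2.5, -3.5, 0, 0, 0, 0], [-1, 2.6, -3.5, 0, 0, 0, 0], [-1, 2.5, -3.4, 0, 0, 0, 0], [-1, 2, -2.8, 0, 0, 0, 0], [-1, 1, -1.4, 0, 0, 0, 0], [-1, 0.5, -0.6, 0, 0, 0, 0], [-1, 0, 0, 0, 0, 0, 0], [-1, 0, 0, 0, 0, 0, 0]]

```text
clock: 15.15
tool_pos: [0.6008, -0.0957, 0.1947]
orientation: [-90.0, -0.0, 22.7]
force: [0.2, -0.4, -0.1]
opening: 0.0499
```

Run:
```python
from h import *
s=ctrl.snapshot("side"); o=ctrl.get_obs(); print(o["tool_pos"],o["force"],o["opening"])
f=lambda im,u,v:cv2.resize(im[v-35:v+35,u-35:u+35],None,fx=8,fy=8,interpolation=cv2.INTER_CUBIC)
cv2.imwrite("pics/c1.png",f(s,298,155)); print((proj("side",o["tool_pos"]-[0,0,.035])-[263,120])*8+3.5)
```

```text
[ 0.60086738 -0.09572626  0.19480294] [ 0.5269986  -0.39354106 -0.47479226] 0.0498670989014863
[281.20206776 294.72643822]
```

View pics/c1.png

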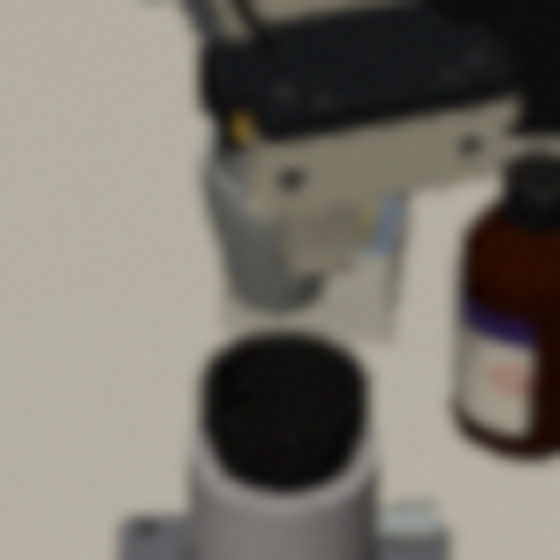

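The foot centre shows at about x=276 against the sleeve mouth centre at x=285. I'll shift +2 mm x and −0.8 mm y and lower to 9 mm above the nest.

Emit:
step_arm:
  rows:
    - [[-1, 0.2, -0.08, -1, 0, 0, 0], [-1, 0, 0, -1.2, 0, 0, 0], [-1, 0, 0, -1.2, 0, 0, 0], [-1, 0, 0, -1, 0, 0, 0], [-1, 0, 0, -0.8, 0, 0, 0], [-1, 0, 0, -0.4, 0, 0, 0], [-1, 0, 0, -0.2, 0, 0, 0], [-1, 0, 0, 0, 0, 0, 0], [-1, 0, 0, 0, 0, 0, 0]]

```text
clock: 16.32
tool_pos: [0.6034, -0.0973, 0.1369]
orientation: [-90.0, -0.0, 22.7]
force: [-0.1, -0.8, -0.5]
opening: 0.0497
```

Emit:
step_arm:
  rows:
    - [[-1, 0, 0, -0.2, 0, 0, 0], [-1, 0, 0, -0.1, 0, 0, 0], [-1, 0, 0, 0, 0, 0, 0]]

```text
clock: 16.7
tool_pos: [0.6032, -0.0974, 0.1335]
orientation: [-90.0, 0.0, 22.7]
force: [-0.2, -0.2, -0.5]
opening: 0.0495
```

```bash
cat > f.py <<'E'
from h import *
r=[]
for i in range(5): ctrl.snapshot("side"); o=ctrl.get_obs(); r.append(np.r_[o["tool_pos"]*1000,o["force"]])
print(np.round(np.mean(r,0),2).tolist())
E
python3 f.py
```

```text
[603.22, -97.31, 133.57, 0.06, -0.46, -0.56]
```

Emit:
step_arm:
  rows:
    - [[-1, 0, 0, -0.1, 0, 0, 0], [-1, 0, 0, -0.05, 0, 0, 0], [-1, 0, 0, 0, 0, 0, 0]]

```text
clock: 17.32
tool_pos: [0.6033, -0.0974, 0.1321]
orientation: [-90.0, -0.0, 22.7]
force: [0.3, -1.7, -0.6]
opening: 0.0495
```

Run:
```python
import runpy; runpy.run_path("f.py")
from h import *
s,t=ctrl.snapshot("side"),ctrl.snapshot("top")
f=lambda im,u,v:cv2.resize(im[v-30:v+30,u-30:u+30],None,fx=9,fy=9,interpolation=cv2.INTER_CUBIC)
cv2.imwrite("pics/c2.png",f(s,298,165))
```

```text
[603.3, -97.36, 132.1, 0.65, -1.19, -0.44]
```

View pics/c2.png

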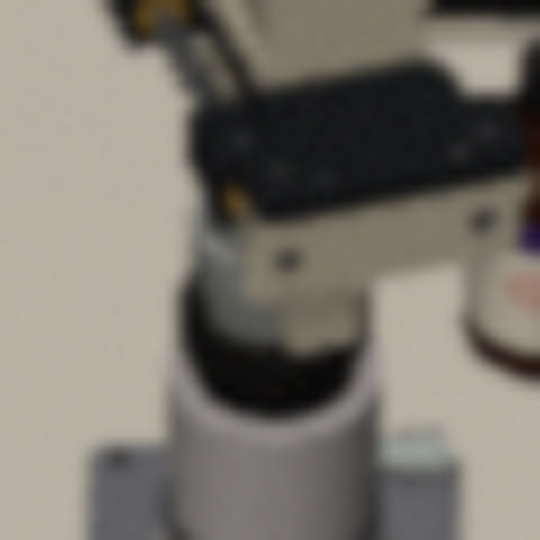

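The sleeve is still level, its rim spanning x 183–368 in the crop. The small −y, +x force means light contact on the +y side, so I'll shift −1 mm y.

Emit:
step_arm:
  rows:
    - [[-1, 0.05, -0.1, 0, 0, 0, 0], [-1, 0, 0, 0, 0, 0, 0]]

```text
clock: 17.92
tool_pos: [0.6036, -0.0982, 0.1319]
orientation: [-90.0, 0.0, 22.7]
force: [0.8, 1.0, -0.5]
opening: 0.0497
```

```bash
python3 f.py
```

```text
[603.62, -98.24, 131.98, -0.1, -0.33, -0.8]
```

Emit:
step_arm:
  rows:
    - [[-1, 0, 0, -0.1, 0, 0, 0], [-1, 0, 0, 0, 0, 0, 0]]

```text
clock: 18.42
tool_pos: [0.6036, -0.0983, 0.1309]
orientation: [-90.0, 0.0, 22.7]
force: [0.5, 0.0, 0.2]
opening: 0.0499
```

```bash
python3 f.py
```

```text
[603.71, -98.29, 131.04, -0.15, 0.53, -0.55]
```

Emit:
step_arm:
  rows:
    - [[-1, 0, 0, -0.1, 0, 0, 0], [-1, 0, 0, 0, 0, 0, 0]]

```text
clock: 18.92
tool_pos: [0.6036, -0.0983, 0.13]
orientation: [-90.0, 0.0, 22.7]
force: [-0.6, 0.3, 0.2]
opening: 0.05
```

```bash
python3 f.py
```

```text
[603.7, -98.31, 130.04, -0.43, -0.18, -0.12]
```

Emit:
step_arm:
  rows:
    - [[-1, 0, 0, -0.1, 0, 0, 0], [-1, 0, 0, 0, 0, 0, 0]]

```text
clock: 19.42
tool_pos: [0.6038, -0.0983, 0.129]
orientation: [-90.0, -0.0, 22.7]
force: [1.0, 0.4, -0.6]
opening: 0.05
```

```bash
python3 f.py
```

```text
[603.75, -98.3, 129.06, 0.29, -0.0, -0.73]
```

Emit:
step_arm:
  rows:
    - [[-1, 0, 0, -0.06, 0, 0, 0], [-1, 0, 0, 0, 0, 0, 0]]

```text
clock: 19.92
tool_pos: [0.6038, -0.0983, 0.1285]
orientation: [-90.0, -0.0, 22.7]
force: [0.4, -0.4, 0.1]
opening: 0.0496
```

```bash
python3 f.py
```

```text
[603.81, -98.33, 128.53, 0.2, -0.42, 0.08]
```

Fz has risen by about 0.8 N, roughly the crucible's weight, so it is just touching. I'll release it.

Emit:
step_arm:
  rows:
    - [[0.2, 0, 0, 0, 0, 0, 0], [0.25, 0, 0, 0, 0, 0, 0], [0.4, 0, 0, 0, 0, 0, 0], [0.7, 0, 0, 0, 0, 0, 0], [1, 0, 0, 0, 0, 0, 0], [1, 0, 0, 0, 0, 0, 0], [1, 0, 0, 0, 0, 0, 0], [1, 0, 0, 0, 0, 0, 0]]

```text
clock: 21.18
tool_pos: [0.6037, -0.0983, 0.1285]
orientation: [-90.0, -0.0, 22.7]
force: [-0.6, 0.1, 0.4]
opening: 0.0875
```

Emit:
step_arm:
  rows:
    - [[1, 0, 0, 0.5, 0, 0, 0], [1, 0, 0, 2, 0, 0, 0], [1, 0, 0, 4, 0, 0, 0], [1, 0, 0, 4, 0, 0, 0], [1, -2, -4, 0, 0, 0, 0], [1, -2, -5, 0, 0, 0, 0], [1, -2, -5, 0, 0, 0, 0], [1, -2, -5, 0, 0, 0, 0], [1, -2, -4, 0, 0, 0, 0], [1, 0, 0, 0, 0, 0, 0], [1, 0, 0, 0, 0, 0, 0]]

```text
clock: 22.55
tool_pos: [0.5037, -0.3284, 0.2337]
orientation: [-90.0, -0.0, 22.6]
force: [0.6, -0.5, 0.6]
opening: 0.0875
```

Run:
```python
from h import *
t,s=ctrl.snapshot("top"),ctrl.snapshot("side"); o=ctrl.get_obs(); print(o["tool_pos"],o["force"],o["opening"])
f=lambda im,u,v:cv2.resize(im[v-25:v+25,u-25:u+25],None,fx=8,fy=8,interpolation=cv2.INTER_CUBIC)
cv2.imwrite("pics/e.png",np.hstack([f(s,298,165),f(t,240,200)])); cv2.imwrite("pics/et.png",t); cv2.imwrite("pics/es.png",s)
w=[.602,-.0967]
for n,c in(("side",(273,140)),("top",(215,175))):
  for d,z in((.058,.123),(.051,.151),(.058,.107)):
    q=(np.array([proj(n,(w[0]+d/2*np.cos(a),w[1]+d/2*np.sin(a),z)) for a in np.linspace(0,6.28,60)])-c)*8+3.5+([400,0] if n=="top" else [0,0]); print(n,d,z,np.min(q,0).round(),np.max(q,0).round())
```

```text
[ 0.50416242 -0.32762967  0.23366514] [0.00316191 0.2459493  0.32339065] 0.08760679718481754
side 0.058 0.123 [118. 169.] [289. 279.]
side 0.051 0.151 [127. 110.] [281. 206.]
side 0.058 0.107 [118. 205.] [288. 315.]
top 0.058 0.123 [532. 138.] [677. 281.]
top 0.051 0.151 [532. 137.] [662. 267.]
top 0.058 0.107 [537. 143.] [680. 285.]
```

View pics/e.png

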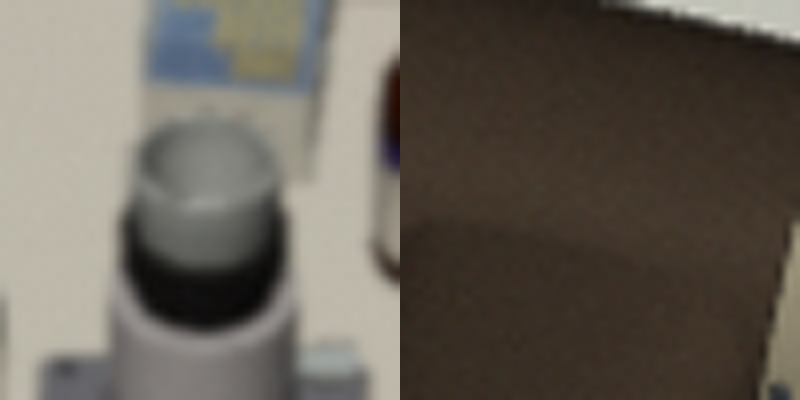

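Side view: the crucible rim spans x 133–279 (centre 206) and the sleeve 122–288 (centre 205), so they are concentric and at nested height. The arm blocks the top view, so I'll back off for a last check.

Emit:
step_arm:
  rows:
    - [[1, -3, -4, 0, 0, 0, 0], [1, -4, -4.5, 0, 0, 0, 0], [1, -4, -4.5, 0, 0, 0, 0], [1, -4, -4.5, 0, 0, 0, 0], [1, -4, -4.5, 0, 0, 0, 0], [1, -3, -4, 0, 0, 0, 0], [1, -2, -3, 0, 0, 0, 0], [1, 0, 0, 0, 0, 0, 0], [1, 0, 0, 0, 0, 0, 0]]

```text
clock: 23.78
tool_pos: [0.2646, -0.6176, 0.2333]
orientation: [-90.0, -0.0, 22.7]
force: [0.3, -0.2, 0.6]
opening: 0.0875
```

Run:
```python
from h import *
t,s=ctrl.snapshot("top"),ctrl.snapshot("side")
f=lambda im,u,v:cv2.resize(im[v-25:v+25,u-25:u+25],None,fx=8,fy=8,interpolation=cv2.INTER_CUBIC)
cv2.imwrite("pics/e2.png",np.vstack([np.hstack([f(t,240,200),np.zeros((400,160,3),np.uint8)])[:, :560], t[100:300]]) if 0 else np.hstack([f(t,240,200),cv2.resize(s[110:310,200:400],(400,400))]))
z=cv2.imread("pics/top0.png"); d=cv2.absdiff(t,z).max(2)
for k,(u,v) in dict(large=(286,240),small=(339,240),amber=(202,180),tip=(174,206),white=(311,176),yel=(292,205)).items(): print(k,d[v-12:v+12,u-12:u+12].mean())
```

```text
large 2.5069444444444446
small 2.1371527777777777
amber 2.546875
tip 1.9201388888888888
white 2.111111111111111
yel 1.8246527777777777
```

View pics/e2.png

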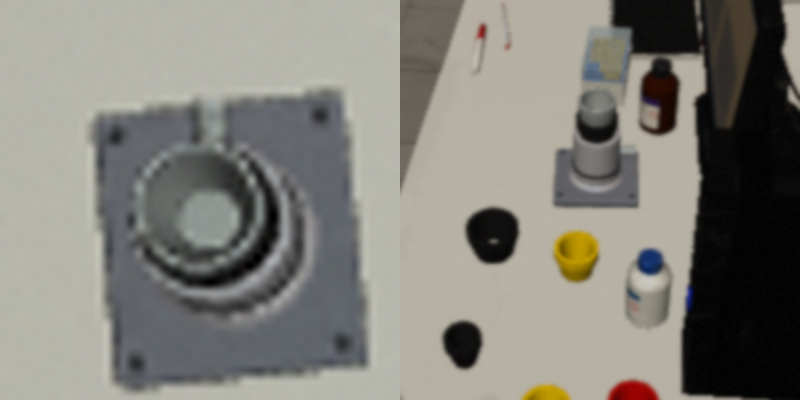

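The top view shows a round crucible rim (x 133–265, y 142–270). Its foot is offset (12,13) px from the rim, against about (14,15) predicted for upright, and the bystanders are unchanged. I'll hand in.

```bash
python3 -c "
from plant import ctrl
print(ctrl.close_job())"
```

```text
the job is handed in; nothing more can be done
None
```

The middle sleeve is in the station cup, narrow end down. The steel crucible stands upright in it, and I handed the job in at about 24 s, well under the 72 s limit. `close_job` gives no verdict, so this rests on my own checks.

- **Placing:** I lowered each piece in small steps and nudged it sideways when the force readings showed a light touch. I let the sleeve go about 1 mm above its seat and the crucible at first touch. The force readings I took while lowering stayed under about 3 N.
- **Seating:** The last pictures show the sleeve and crucible concentric with the pillar and level to within about 2°, which is as fine as the pictures resolve. The crucible's upper rim is at about nested height. In the side view it sits about 1 px lower than calculated, and the sleeve's rim showed the same offset earlier.
- **Disagreements:** The two cameras differed by about 4 mm on the cup's position. I used their average and corrected the rest by feel.
- **Surroundings:** The two other sleeves, the bottles, the tip box and the nearby yellow ring look unchanged from the start. The arm ended back near its start position, touching nothing.

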